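# Clamp the oil bottle for the drive

### The job

Before the van drives off, stand the small dropper bottle upright in the seat of the transit clamp, against the V-shaped block. Then take hold of the loose sleeve on the clamp's crank and, without letting go of it, crank clockwise as seen from above until the spring pad presses the bottle firmly (about half its spring travel, felt as a clear extra resistance on the handle) but never bottoms out hard on the glass. Let go with the bottle clamped, and leave the other things where they are.

Things in the scene. Friction and masses are not known exactly. Their poses are not given: they have to be found in the camera images.
- oil_bottle_mid (a point): centre, half-way up (43 mm), of the small dropper bottle: round body 35 mm wide and 56 mm tall, collar 25 mm wide up to 71 mm, dropper top 14 mm wide up to 86 mm in all; 60 g. It stands loose among two larger dropper bottles (44 mm wide, 108 mm tall). Grasp it round the body.
- oil_bottle: the same bottle, origin at the centre of its underside, z up.
- seat (a point): where the bottle's centre (half-way up) lies when it stands seated on the clamp's 10 mm plate (53 mm above the worktop), touching both faces of the V block. x points level from the crank towards the V block (the jaw closes this way), z up. The y sides are open; the 30 mm wide pad of the jaw (top 53 mm above the worktop) stands back 23 to 65 mm from the seated bottle.
- vblock: the fixed V block of the clamp, 32 mm wide (y) and 44 mm tall; origin on the plate, straight below the seat point; its two faces stand at +x of the seat, from 12 to 19 mm away. Its place along the clamp differs from run to run. Axes as for the seat.
- crank_axis (a point): point on the vertical axis of the crank, level with the sleeve's centre (88 mm up); x points towards the seat, z up. Clockwise from above closes the jaw, 9 mm a radian, for 2.5 to 8 rad; how far the jaw stands open at the start is not measured. Free turning takes a steady drag along the circle at the sleeve (9 N moving, 4 to 6 N when paused); the drive stays where it is left.
- clamp: the clamp, bolted down: plate 355 x 92 x 10 mm, gearbox 62 x 66 mm, 53 mm tall, under the crank; origin on the worktop below the crank axis, x towards the seat. When the jaw's pad meets the bottle, its spring (5 N/mm, travel 8 mm) makes the handle 0.9 N heavier for each mm of pad travel (5.6 mm of handle path). Half travel, 20 N on the bottle, feels about 3.5 N heavier than free turning. Past 8 mm it bottoms out.
- crank_grip: the upright black sleeve on the crank's end, 22 mm in diameter (24 mm over its two thin rings) and 46 mm tall, origin at its centre, 88 mm above the worktop and 50 mm from the crank axis. It spins freely on its pin, so fingers that hold it from above keep their own heading as they carry it round. Steel crank arm below it, top at 63 mm above the worktop; a 4 mm pin head stands on top of it, up to 116 mm.
- stain_a: bystander: larger dropper bottle, 44 mm in diameter, 108 mm tall; origin at the centre of its underside
- stain_b: bystander: the other larger dropper bottle, the same size; origin at the centre of its underside
- specimen_cup: bystander: lidded specimen cup, 62 mm wide, 72 mm tall; origin at the centre of its underside
- petri_dish: bystander: petri dish, 60 mm wide, 14 mm tall; origin at the centre of its underside
- timer: bystander: small timer, 64 x 60 x 19 mm; origin at the centre of its underside
- forceps: bystander: forceps, 134 mm long, 8 mm tall; origin at the centre of its underside
Not all that is in view belongs to the job. Leave any red look-alike of the oil_bottle alone.

How it is judged:
By the outcome, as a careful person would: the job done as asked, in the order asked, and still so for the second after the job is handed in, with the robot touching nothing.
It also fails if it takes over 72 s, if anything falls off the work surface, if the arm or the gripper's body presses on something with over 40 N, if the wrist force passes 120 N, or if a joint passes its speed limit or range.

### The arm

A 6-joint arm with a two-finger parallel gripper is mounted at the origin on a cart in front of the work surface, level with it; the furniture and walls round the work are solid. World frame = base frame: x ahead of the robot, y to its left, z up, the work surface at z = 0. Lengths are in m, angles in rad, forces in N, time in s.
With the tool pointing down it reaches from about 0.35 to 0.775 m from the base axis. Payload 7.3 kg.
Tool frame: the origin (TCP) lies at the centre of the arm's flange, where the gripper is bolted on; the fingertips stand 178 mm ahead of it and the grasp point (between the pads) lies 159 mm ahead of it; z points along the fingers, y is the line along which they close (so a half turn about z gives the same grasp; the last joint's range is limited). The gripper opens to 92 mm and grips with 3 to 60 N. Pads are 19 mm wide; open, the fingers measure 130 mm over their backs; the gripper's body (75 mm by 190 mm) begins 47 mm behind the grasp point.
Start: joints at [1.111, 0.342, 1.524, -0, 1.275, -0.146], TCP at [0.162, 0.499, 0.405] pointing down, gripper open.
Joint ranges: [-2.53, 2.53], [-0.77, 2.02], [0.04, 2.7], [-1, 4.14], [0.28, 2.66], [-3.11, 3.11]. Speed limits (rad/s): [2.57, 2.57, 3.14, 3.14, 3.14, 3.14].

### API

Orientations are given as [roll, pitch, yaw] about the fixed x, y, z axes, in that order (R = Rz(yaw) Ry(pitch) Rx(roll)).
In Python, from cell import telemetry, vision, ticket gives the robot as it stands.
- The arm moves only by the shell command python3 -m crank 'ROWS' [FORCE]. ROWS is JSON, a list of rows, each a list of 5 numbers: the gripper command: -1 is shut, 1 is fully open, values between are in proportion, then the shift along the tool's x, y, z in mm, then the turn about the tool's z in rad. In form: [[fingers, dx, dy, dz, roll], ...]. A call has 1 to 12 rows; each row is the pose to reach, as a shift and turn from the pose commanded when the call began, along the tool's axes at that moment; what a row does not reach only later rows make up. A row lasts 1/12 s, in which the tool goes at most 41.7 mm and 7.16 degrees, less where a joint would pass 70% of its speed; a pose out of reach is approached as far as the arm can. A call with a gripper value outside its range is refused whole. The fingers move at their own pace and stop on an object; FORCE is the grip in N (left out, the last holds). Time passes only in rows, so rows that repeat a pose let the fingers close. It gives the time, the measured TCP pose, the force, the opening and the grip force at its end, in the units of the state.
- telemetry.observe(): the state, without advancing time (a new reading comes with each control period).
- vision.read_camera(name): name is "side" or "top"; returns (picture, depth): 420x560x3 uint8, red, green, blue; 420x560 float32, m along the optical axis (not along the pixel's ray), 0 where there is no reading.
- vision.get_calibration(name): a dict with "camera_matrix" (3x3 intrinsics, pixels), "rvec" (rotation vector, rad) and "tvec" (3), from world to camera coordinates, as OpenCV has them. Camera axes: x right, y down, z forward; pixel columns grow to the right and rows downward; lengths in m; the calibration is good to about 2 mm. A picture is of the moment at which its call begins. get_calibration takes no time and is no camera call.
- ticket.hand_in(): hands the job in; it is judged then, once.
The state is a dict: "time": time; "qpos": joint angles; "qvel": joint speeds; "joint_efforts": joint torques, N m; "tool_pos": TCP position; "tool_rot": TCP orientation; "contact_force": force on the tool from outside, world axes, zero at the start; "torque": the same for the moment, N m; "opening": finger opening in m; "grip_force": force on a finger pad.
Only numpy, scipy, OpenCV 4.12 (cv2) and the standard library are available. Lean on these libraries where they do the work, as an engineer would, in place of code of your own. Each camera call takes 0.05 s, during which the arm holds its last target. There are 200 camera calls.

## Working session

There is one attempt and no reset: what is moved stays moved. The work goes in short steps, Python scripts to look and compute and a shell command to move; the robot and the scene stay as the last step left them, time stands still between calls to the robot, and variables do not carry over. Pictures are saved under pics/ and viewed, at most 12 in all, crops included, and the job is handed in when it is done.

```bash
ls; mkdir -p pics
cat > h.py <<'E'
import numpy as np,cv2
from cell import telemetry,vision,ticket
def cal(n):
    c=vision.get_calibration(n);K=np.array(c["camera_matrix"],float);R=cv2.Rodrigues(np.array(c["rvec"],float))[0];t=np.array(c["tvec"],float).ravel();return K,R,t
def plane(n,u,v,z):
    K,R,t=cal(n);d=R.T@np.linalg.inv(K)@[u,v,1];o=-R.T@t;return o+d*(z-o[2])/d[2]
def cloud(n,dep):
    K,R,t=cal(n);v,u=np.mgrid[:dep.shape[0],:dep.shape[1]]
    p=np.stack([(u-K[0,2])/K[0,0]*dep,(v-K[1,2])/K[1,1]*dep,dep],-1)
    w=(p-t)@R;w[dep==0]=np.nan;return w
def proj(n,p):
    K,R,t=cal(n);q=K@(R@np.array(p)+t);return q[:2]/q[2]
E
python3 - <<'E'
from h import *
for n in("side","top"):
    p,d=vision.read_camera(n);np.savez("pics/%s0.npz"%n,p=p,d=d);cv2.imwrite("pics/%s0.png"%n,p[:,:,::-1])
    K,R,t=cal(n);print(n,-R.T@t,R[2],K[0,0],(d>0).mean())
s=telemetry.observe();print(s)
E
```

```text
pics
side [ 0.26117611 -0.89840707  0.65697114] [ 0.27593924  0.81552493 -0.50870093] 461.9140914783637 0.9960374149659864
top [ 0.3642451  -0.00977759  1.35295768] [ 0.14197777  0.01064331 -0.98981263] 491.51480275216403 0.9960714285714286
{'time': 0.1, 'qpos': array([ 1.11103432e+00,  3.42641134e-01,  1.52489331e+00, -3.88212430e-07,
        1.27540368e+00, -1.45993202e-01]), 'qvel': array([-0.00096987, -0.00284814, -0.00222132,  0.00080897, -0.00169067,
       -0.0005758 ]), 'joint_efforts': array([ 1.63610363e-03, -4.32002449e+01, -2.44695801e+01,  7.18795834e-02,
        5.25895553e-02, -1.20371587e-05]), 'tool_pos': array([0.16196308, 0.49927222, 0.40413032]), 'tool_rot': array([-3.14026144e+00, -1.95364764e-04,  2.82782384e+00]), 'contact_force': array([ 2.52690810e-04, -9.56326989e-01,  5.73422485e-01]), 'torque': array([0.05039075, 0.0269516 , 0.01928912]), 'grip_force': 0.0, 'opening': 0.09165029479063629}
```

View pics/top0.png

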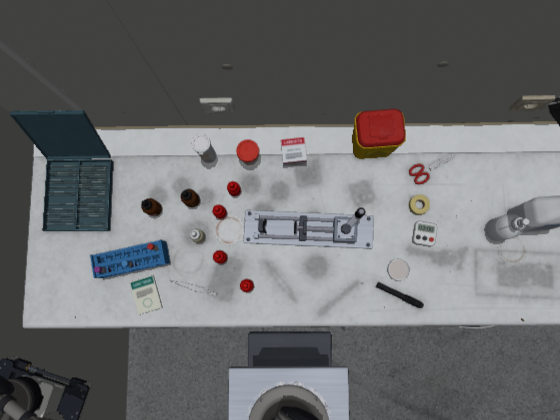

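View pics/side0.png

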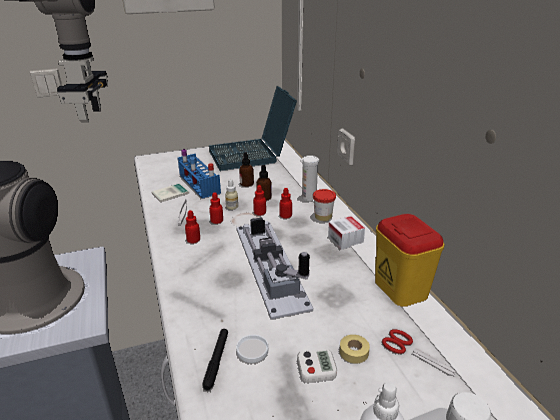

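Top view: the candidates are the clear/white-capped bottle (197,236), four red look-alikes (234,188), (219,212), (220,257) and (247,285), and two big brown bottles (151,206) and (190,197). The choice is the clear one, which is side (232,195). The clamp runs from (243,229) to (374,229), with the V block to the left and the sleeve near (360,213).

Run:
```python
from h import *
T=np.load("pics/top0.npz");S=np.load("pics/side0.npz")
a=cv2.resize(T['p'][175:265,140:380],None,fx=3.3,fy=3.3,interpolation=3)
b=cv2.resize(S['p'][165:325,175:325],None,fx=1.8,fy=1.8,interpolation=3)
out=np.zeros((600,800,3),np.uint8);out[:a.shape[0],:a.shape[1]]=a[:,:800];out[a.shape[0]+5:a.shape[0]+5+b.shape[0],:b.shape[1]]=b
c=cv2.resize(S['p'][170:215,210:255],None,fx=6,fy=6,interpolation=3);out[305:575,300:570]=c
cv2.imwrite("pics/crop.png",out[:,:,::-1])
w=cloud("top",T['d'])
def show(nm,m):
    p=w[m];print(nm,len(p),np.round(np.nanmedian(p,0),4),np.round(np.nanmin(p,0),4),np.round(np.nanmax(p,0),4))
z=w[:,:,2]
def box(u0,v0,u1,v1,lo,hi):
    m=np.zeros(z.shape,bool);m[v0:v1,u0:u1]=1;return m&(z>lo)&(z<hi)
show("bot",box(183,224,208,248,.02,.2));show("bottop",box(183,224,208,248,.07,.2))
show("grip",box(345,200,372,222,.095,.2))
pl=box(236,205,380,255,.005,.016);show("plate",pl)
h=w[pl][:,:2].astype(np.float32);print(cv2.minAreaRect(h))
for lo,hi in((.03,.047),(.047,.056),(.056,.08),(.08,.15)):
    show("V%g"%lo,box(240,208,282,250,lo,hi)); show("mid%g"%lo,box(282,208,332,250,lo,hi)); show("box%g"%lo,box(332,195,375,250,lo,hi))
for n,b in(("sa",(140,195,165,218)),("sb",(178,186,202,210))): show(n,box(*b,.08,.2))
w=cloud("side",S['d']);z=w[:,:,2]
show("side bot",box(222,178,242,212,.01,.2));show("side grip",box(296,250,312,278,.07,.2))
show("side grip all",box(296,250,312,278,.0,.2))
```

```text
bot 156 [0.5007 0.2382 0.0567] [0.4863 0.2258 0.0205] [0.5212 0.2604 0.0896]
bottop 41 [0.5036 0.2417 0.0823] [0.4913 0.2313 0.0703] [0.5155 0.2547 0.0896]
grip 67 [ 0.5528 -0.1876  0.1123] [ 0.5422 -0.2007  0.0963] [ 0.5644 -0.1787  0.1219]
plate 2787 [ 0.5185 -0.0323  0.0105] [ 0.4512 -0.2516  0.005 ] [0.589  0.1416 0.016 ]
((0.5196274518966675, -0.054892003536224365), (0.3940264582633972, 0.13624371588230133), 89.54940032958984)
V0.03 57 [0.5339 0.0812 0.0343] [0.4964 0.0301 0.03  ] [0.5596 0.0895 0.0469]
mid0.03 248 [ 0.5194 -0.0481  0.0352] [ 0.4895 -0.1189  0.03  ] [0.5556 0.0081 0.0462]
box0.03 174 [ 0.5068 -0.1425  0.0442] [ 0.4827 -0.1848  0.0302] [ 0.5513 -0.1212  0.0469]
V0.047 51 [0.5292 0.0691 0.0529] [0.5104 0.0559 0.0471] [0.543  0.0774 0.056 ]
mid0.047 79 [ 0.5209 -0.0374  0.0526] [ 0.5069 -0.0509  0.0471] [ 0.5372 -0.0186  0.0559]
box0.047 266 [ 0.5088 -0.1494  0.0504] [ 0.4847 -0.1846  0.0471] [ 0.547  -0.1251  0.0559]
V0.056 29 [0.5263 0.0663 0.0571] [0.5127 0.0583 0.056 ] [0.5425 0.0744 0.0607]
mid0.056 17 [ 0.525  -0.0425  0.0571] [ 0.5064 -0.0506  0.0561] [ 0.5362 -0.0185  0.0598]
box0.056 167 [ 0.5261 -0.1651  0.0655] [ 0.5024 -0.1969  0.0565] [ 0.5595 -0.1352  0.0796]
  return np.nanmean(a, axis, out=out, keepdims=keepdims)
Traceback (most recent call last):
ValueError: zero-size array to reduction operation fmin which has no identity
```

View pics/crop.png

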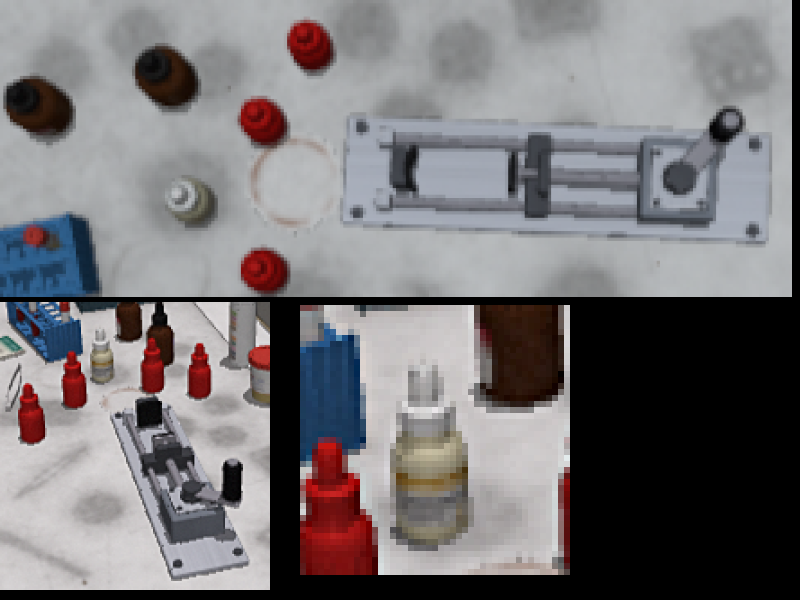

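The crops show the clear bottle (top ≈ (194,233) tip) away from the brown and red ones. Four plate corners are visible, with the V block at px (262,224) and the sleeve top at px (360.6,211). The jaw pad sits at px (295,227).

Run:
```python
from h import *
T=np.load("pics/top0.npz");S=np.load("pics/side0.npz")
cr=lambda x,y:(140+(x+.5)/3.3-.5,175+(y+.5)/3.3-.5)
P=lambda x,y,z:plane("top",*cr(x,y),z)
c=[P(347,113,.01),P(343,222,.01),P(771,134,.01),P(767,242,.01)]
print(np.round(c,4));L=(c[0]+c[1])/2;Rr=(c[2]+c[3])/2;ax=(L-Rr);print("len",np.linalg.norm(ax),"wid",np.linalg.norm(c[0]-c[1]));ax/=np.linalg.norm(ax);yy=np.array([-ax[1],ax[0],0])
print("axis",ax,"ang",np.arctan2(ax[1],ax[0]),"ctr",(L+Rr)/2)
def rep(n,p):print(n,np.round(p,4),"along",round((p-Rr)@ax,4),"across",round((p-Rr)@yy,4))
rep("Vtip1",P(413,140,.054));rep("Vtip2",P(413,192,.054));rep("Vapex",P(407,165,.054));rep("Vback",P(392,163,.054))
rep("padface",P(511,172,.053));rep("hub.065",P(680,178,.068));rep("grip top",P(729,117,.113))
rep("gearboxTL",P(640,138,.053));rep("gearboxBR",P(714,222,.053));rep("gearboxBL",P(638,219,.053));rep("gearboxTR",P(717,142,.053))
print("tip",P(179,189,.086),"collar",P(186,194,.071))
# side-view masks for bottle & grip: rays
hs=lambda n,u,v,z:print(n,np.round(plane("side",u,v,z),4))
hs("side bottip",210+(424-300)/6,170+(372-305)/6,.084)
hs("side botbase-mid",210+(430-300)/6,170+(480-305)/6,.03)
g=cv2.cvtColor(S['p'],cv2.COLOR_RGB2GRAY);m=(g[245:280,292:316]<60);v,u=np.nonzero(m);print("grip side",u.min()+292,u.max()+292,v.min()+245,v.max()+245,np.median(u)+292)
hs("grip top",np.median(u)+292,v.min()+245+3,.111)
```

```text
[[ 0.5774  0.1167  0.01  ]
 [ 0.4858  0.1197  0.01  ]
 [ 0.5564 -0.2377  0.01  ]
 [ 0.4662 -0.2314  0.01  ]]
len 0.35333529691734106 wid 0.09171681832498756
axis [0.05746699 0.99834741 0.        ] ang 1.5132976622706895 ctr [ 0.52144399 -0.05818885  0.01      ]
Vtip1 [0.5478 0.059  0.054 ] along 0.2952 across -0.0196
Vtip2 [0.5055 0.0591 0.054 ] along 0.2928 across 0.0226
Vapex [0.5275 0.0639 0.054 ] along 0.2989 across 0.001
Vback [0.5292 0.076  0.054 ] along 0.3111 across -0.0001
padface [ 0.5212 -0.02    0.053 ] along 0.2148 across 0.0025
hub.065 [ 0.5134 -0.1544  0.068 ] along 0.0802 across 0.0025
grip top [ 0.5552 -0.1883  0.113 ] along 0.0487 across -0.0412
gearboxTL [ 0.5479 -0.1246  0.053 ] along 0.1119 across -0.0303
gearboxBR [ 0.4793 -0.1824  0.053 ] along 0.0502 across 0.0349
gearboxBL [ 0.4823 -0.1216  0.053 ] along 0.1111 across 0.0355
gearboxTR [ 0.5441 -0.1866  0.053 ] along 0.0497 across -0.03
tip [0.50603027 0.24168755 0.086     ] collar [0.50365664 0.2390031  0.071     ]
side bottip [0.5024 0.2365 0.084 ]
side botbase-mid [0.5006 0.2313 0.03  ]
grip side 292 309 254 279 303.0
grip top [ 0.5469 -0.1985  0.111 ]
```

Run:
```python
from h import *
T=np.load("pics/top0.npz")
cr=lambda x,y:(140+(x+.5)/3.3-.5,175+(y+.5)/3.3-.5)
P=lambda n,x,y,z:print(n,np.round(plane("top",*cr(x,y),z),3))
P("sb",153,63,.108);P("sa",20,95,.108);P("r1",259,118,.08);P("r3",262,267,.08);P("r2",308,38,.08)
w=cloud("top",T['d']);K,R,t=cal("top")
m=(w[...,0]>.38)&(w[...,0]<.5)&(w[...,1]>.27)&(w[...,1]<.5)&(w[...,2]>.03)
print("rack",np.nanpercentile(w[m],[2,50,98],axis=0).round(3))
# rods between V and jaw: z by across-bin
o=np.array([.515,-.154,0]);ax=np.array([.0575,.9983,0]);yy=np.array([-.9983,.0575,0])
q=w-o;a=q@ax;c=q@yy
for lo in np.arange(-.052,.05,.006):
    m=(a>.14)&(a<.19)&(c>=lo)&(c<lo+.006);print(round(lo+.003,3),np.nanpercentile(w[m][:,2],[20,50,80,95]).round(3) if m.sum() else None)
```

```text
sb [0.603 0.26  0.108]
sa [0.578 0.363 0.108]
r1 [0.563 0.18  0.08 ]
r3 [0.445 0.176 0.08 ]
r2 [0.627 0.142 0.08 ]
rack [[0.4   0.324 0.04 ]
 [0.442 0.409 0.056]
 [0.485 0.494 0.096]]
-0.049 [-0.001  0.002  0.007  0.008]
-0.043 [0.009 0.012 0.014 0.016]
-0.037 [0.009 0.01  0.013 0.016]
-0.031 [0.011 0.022 0.025 0.028]
-0.025 [0.012 0.023 0.027 0.03 ]
-0.019 [0.009 0.011 0.013 0.015]
-0.013 [0.009 0.011 0.013 0.015]
-0.007 [0.008 0.01  0.013 0.014]
-0.001 [0.009 0.011 0.013 0.015]
0.005 [0.009 0.011 0.013 0.014]
0.011 [0.009 0.012 0.014 0.015]
0.017 [0.009 0.011 0.013 0.015]
0.023 [0.023 0.025 0.026 0.028]
0.029 [0.009 0.013 0.025 0.028]
0.035 [0.009 0.011 0.013 0.015]
0.041 [0.008 0.012 0.014 0.015]
0.047 [-0.002  0.002  0.006  0.012]
```

```bash
python3 -m crank '[[0.4,-68,-24,14,0],[0.4,-102,-36,21,0],[0.4,-136,-48,28,0],[0.4,-170,-60,35,0],[0.4,-204,-72,42,0],[0.4,-238,-84,49,0],[0.4,-272,-96,56,0],[0.4,-306,-108,63,0],[0.4,-340,-120,70,0],[0.4,-374,-132,77,0],[0.4,-405,-143,84,0],[0.4,-405,-143,84,0]]' 15
python3 - <<'E'
from h import *
out=[]
for n,c in(("top",(130,160,270,280)),("side",(170,120,310,240))):
    p,d=vision.read_camera(n);out.append(cv2.resize(p[c[1]:c[3],c[0]:c[2]],None,fx=2.8,fy=2.8,interpolation=3))
cv2.imwrite("pics/a.png",np.hstack(out)[:,:,::-1]);s=telemetry.observe();print(s['tool_pos'],s['tool_rot'],s['opening'])
E
```

```text
time: 1.1
tool_pos: [0.5068, 0.2346, 0.3189]
tool_rot: [-3.14, 0.0, 2.823]
contact_force: [-0.6, -0.8, -1.1]
opening: 0.0645
grip_force: 0.0
[0.50365833 0.23738078 0.31975621] [-3.14066554e+00 -1.77286965e-03  2.82517344e+00] 0.06419178942235061
```

View pics/a.png

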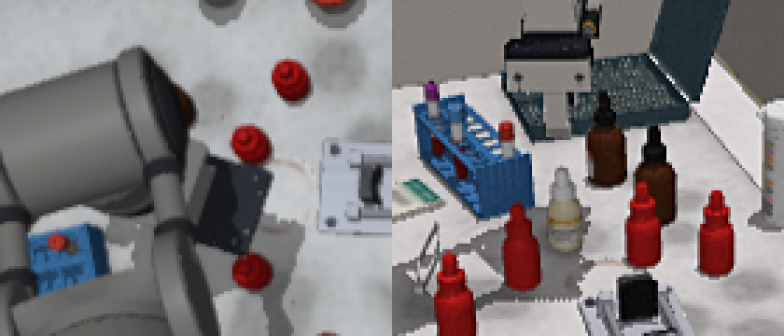

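The top view is hidden by the arm. The side view shows the fingers (crop 553,120) above the clear bottle (crop 564,190), with no neighbour in the way. Descending.

```bash
python3 -m crank '[[0.4,0,0,20,0],[0.4,0,0,45,0],[0.4,0,0,70,0],[0.4,0,0,90,0],[0.4,0,0,105,0],[0.4,0,0,115,0],[0.4,0,0,115,0],[-1,0,0,115,0],[-1,0,0,115,0],[-1,0,0,115,0],[-1,0,0,115,0],[-1,0,0,115,0]]' 15
python3 - <<'E'
from h import *
p,d=vision.read_camera("side");cv2.imwrite("pics/b.png",cv2.resize(p[120:240,170:310],None,fx=4,fy=4,interpolation=3)[:,:,::-1]);s=telemetry.observe();print(s['tool_pos'],s['tool_rot'],s['opening'],s['grip_force'])
E
```

```text
time: 2.2
tool_pos: [0.5033, 0.2385, 0.2065]
tool_rot: [3.14, 0.001, 2.828]
contact_force: [0.1, 0.3, 0.2]
opening: 0.0356
grip_force: 0.2
[0.50337623 0.2384363  0.20644921] [3.14048232e+00 1.28171383e-03 2.82763303e+00] 0.033874122827499506 14.996700065676123
```

View pics/b.png

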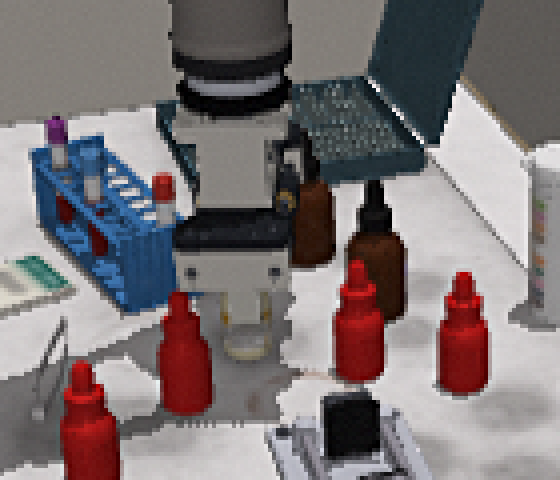

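Side view: the bottle is held between the pads (240,330), its neighbours untouched. Lifting, then carrying it over the seat while turning.

```bash
python3 -m crank '[[-1,0,0,-25,0],[-1,0,0,-55,0],[-1,0,0,-90,0],[-1,0,0,-120,0],[-1,0,0,-130,0]]' 15
python3 -m crank '[[-1,-5,-10,0,0.08],[-1,-12,-27,0,0.2],[-1,-20,-45,0,0.32],[-1,-29,-64,0,0.44],[-1,-38,-83,0,0.56],[-1,-47,-103,0,0.68],[-1,-56,-123,0,0.8],[-1,-65,-143,0,0.92],[-1,-73,-161,0,1.04],[-1,-80,-176,0,1.16],[-1,-83,-184,0,1.257],[-1,-83,-184,0,1.257]]' 15
python3 - <<'E'
from h import *
p,d=vision.read_camera("side");cv2.imwrite("pics/c.png",cv2.resize(p[130:290,180:330],None,fx=3.6,fy=3.6,interpolation=3)[:,:,::-1]);np.savez("pics/c.npz",p=p,d=d);s=telemetry.observe();print(s['tool_pos'],s['tool_rot'],s['opening'],s['grip_force'],s['contact_force'])
E
```

```text
time: 2.67
tool_pos: [0.5038, 0.2385, 0.3407]
tool_rot: [3.137, 0.006, 2.828]
contact_force: [1.2, 0.1, 0.4]
opening: 0.0341
grip_force: 15.0
time: 3.67
tool_pos: [0.5253, 0.036, 0.3352]
tool_rot: [-3.141, 0.0, 1.565]
contact_force: [-0.4, -0.5, 0.4]
opening: 0.0338
grip_force: 15.0
[0.52514306 0.03697939 0.33518987] [-3.14060078e+00 -2.12689960e-04  1.57083973e+00] 0.03384584301671848 14.987708489934448 [0.93552977 0.48925731 0.01836856]
```

View pics/c.png

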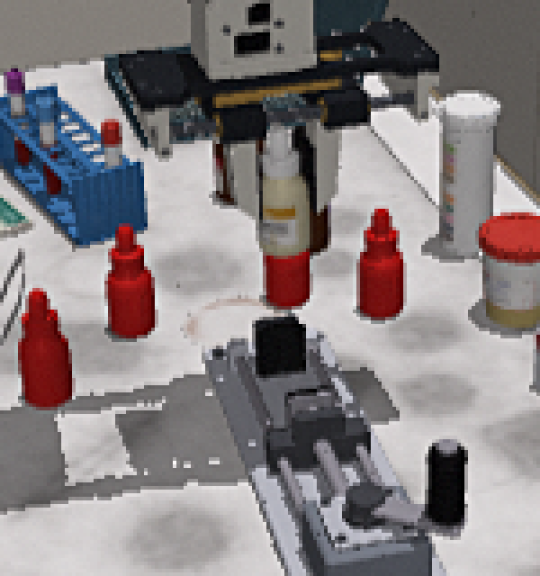

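The side view shows the bottle upright in the fingers (287,205), above and just behind the black V block (281,345). Measuring the offset between bottle and V block in this one view.

Run:
```python
from h import *
S=np.load("pics/c.npz");w=cloud("side",S['d']);f=lambda x,y:(int(130+y/3.6),int(180+x/3.6))
def reg(n,x0,y0,x1,y1):
    a=f(x0,y0);b=f(x1,y1);q=w[a[0]:b[0],a[1]:b[1]].reshape(-1,3);print(n,np.nanpercentile(q,[10,50,90],axis=0).round(4));return q
reg("body centre strip",281,200,293,240)
reg("body full",262,205,312,240)
reg("vface",260,335,302,370)
g=S['p'].astype(int);sat=g.max(2)
# edge pixels of bottle and V at their heights via ray/plane
import cv2
for x,y,z in((261,225,.175),(313,225,.175),(256,345,.03),(303,345,.03)):
    a=f(x,y);print(x,y,a,g[a[0],a[1]])
K,R,t=cal("side")
for n,pt in(("seat mid",(.5264,.0459,.053)),("grasp",(.5251,.037,.176)),("grip",(.5535,-.187,.111)),("Vapex top",(.5275,.065,.054))):
    q=proj("side",pt);print(n,((q-[180,130])*3.6).round(0))
```

```text
body centre strip [[0.5194 0.0179 0.1483]
 [0.5219 0.0204 0.1578]
 [0.5247 0.0236 0.1692]]
body full [[0.5095 0.0195 0.1459]
 [0.5209 0.0232 0.1564]
 [0.535  0.028  0.1674]]
vface [[0.5126 0.0544 0.0246]
 [0.5247 0.0573 0.0351]
 [0.5344 0.0604 0.0451]]
261 225 (192, 252) [81 80 77]
313 225 (192, 266) [50 31 22]
256 345 (225, 251) [14 15 14]
303 345 (225, 264) [21 20 21]
seat mid [284. 335.]
grasp [281. 181.]
grip [446. 444.]
Vapex top [278. 320.]
```

```bash
python3 -m crank '[[-1,0,0,20,0],[-1,0,0,45,0],[-1,0,0,70,0],[-1,0,0,90,0],[-1,0,0,105,0],[-1,0,0,114,0],[-1,0,0,116,0],[-1,0,0,116,0],[-1,0,0,116,0]]' 15
python3 -m crank '[[-1,0,0,1,0],[-1,0,0,1,0]]' 15; python3 -m crank '[[-1,0,0,1,0],[-1,0,0,1,0]]' 15; python3 -m crank '[[-1,0,0,1,0],[-1,0,0,1,0]]' 15
```

```text
time: 4.47
tool_pos: [0.5256, 0.038, 0.2204]
tool_rot: [3.14, -0.0, 1.572]
contact_force: [0.7, -0.2, -0.4]
opening: 0.034
grip_force: 15.0
time: 4.63
tool_pos: [0.5255, 0.0378, 0.2195]
tool_rot: [3.14, 0.0, 1.571]
contact_force: [1.1, -0.1, 0.0]
opening: 0.034
grip_force: 15.0
time: 4.8
tool_pos: [0.5253, 0.0377, 0.218]
tool_rot: [3.141, -0.0, 1.571]
contact_force: [-0.2, 0.5, -0.5]
opening: 0.0342
grip_force: 15.0
time: 4.97
tool_pos: [0.5253, 0.0377, 0.2167]
tool_rot: [3.142, -0.0, 1.571]
contact_force: [-0.5, -0.0, -0.7]
opening: 0.0338
grip_force: 15.0
```

```bash
python3 -m crank '[[-1,0,0,1,0],[-1,0,0,1,0]]' 15;  python3 -m crank '[[-1,1,0,0,0],[-1,3,0,0,0],[-1,3,0,0,0]]' 15|grep -v rot; python3 -m crank '[[-1,1,0,0,0],[-1,1,0,0,0]]' 15|grep -v rot;python3 -m crank '[[-1,1,0,0,0],[-1,1,0,0,0]]' 15|grep -v rot
```

```text
time: 5.13
tool_pos: [0.5254, 0.0376, 0.2163]
tool_rot: [3.141, 0.0, 1.571]
contact_force: [-0.8, -0.8, 3.8]
opening: 0.0337
grip_force: 15.0
time: 5.38
tool_pos: [0.5255, 0.04, 0.2164]
contact_force: [-0.8, -5.9, 4.5]
opening: 0.0337
grip_force: 15.0
time: 5.55
tool_pos: [0.5256, 0.0403, 0.2164]
contact_force: [-1.1, -9.9, 4.7]
opening: 0.034
grip_force: 15.0
time: 5.72
tool_pos: [0.5256, 0.0406, 0.2164]
contact_force: [-2.0, -15.0, 5.3]
opening: 0.0343
grip_force: 15.0
```

```bash
python3 -m crank '[[-1,-1,0,0,0],[-1,-1.7,0,-0.3,0],[-1,-1.7,0,-0.3,0]]' 15
python3 -m crank '[[-0.1,0,0,0,0],[0.1,0,0,0,0],[0.3,0,0,0,0],[0.3,0,0,0,0],[0.3,0,0,-10,0],[0.3,0,0,-35,0],[0.3,0,0,-65,0],[0.3,0,0,-95,0],[0.3,0,0,-125,0],[0.3,0,0,-125,0]]' 15
```

```text
time: 5.97
tool_pos: [0.5255, 0.04, 0.2164]
tool_rot: [3.141, 0.002, 1.571]
contact_force: [-0.6, -7.7, 3.5]
opening: 0.0339
grip_force: 15.0
time: 6.8
tool_pos: [0.5264, 0.0412, 0.3476]
tool_rot: [3.13, 0.0, 1.571]
contact_force: [0.9, 0.0, 0.3]
opening: 0.0597
grip_force: 0.0
```

Run:
```python
from h import *
p,d=vision.read_camera("side");q,e=vision.read_camera("top");np.savez("pics/d.npz",p=p,d=d,q=q,e=e)
a=cv2.resize(p[160:300,210:330],None,fx=3.3,fy=3.3,interpolation=3);b=cv2.resize(q[185:265,240:380],None,fx=2.8,fy=2.8,interpolation=3)
o=np.zeros((max(a.shape[0],b.shape[0]),a.shape[1]+b.shape[1],3),np.uint8);o[:a.shape[0],:a.shape[1]]=a;o[:b.shape[0],a.shape[1]:]=b
print(o.shape,a.shape);cv2.imwrite("pics/d.png",o[:,:,::-1])
```

```text
(462, 788, 3) (462, 396, 3)
```

View pics/d.png

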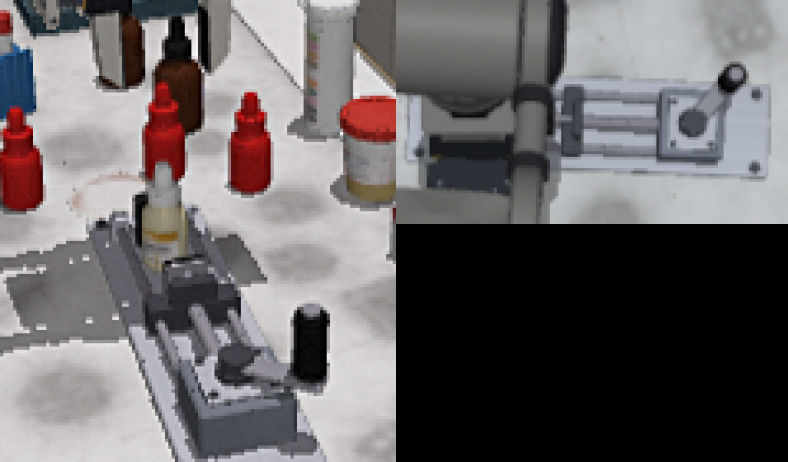

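The bottle stands upright against the V block (crop 163,235). The sleeve is at crop (311,342) in the side view and (734,76) in the top view.

Run:
```python
from h import *
D=np.load("pics/d.npz")
# sleeve mask
for n,im,b in(("side",D['p'],(250,280,296,312)),("top",D['q'],(203,222,350,370))):
    g=im.max(2)[b[0]:b[1],b[2]:b[3]];print(n,b);print((g<55).astype(int).sum(0),(g<55).astype(int).sum(1))
    v,u=np.nonzero(g<55);print(u.mean()+b[2],v.mean()+b[0])
for s in(.082,.088,.094):print("side",s,plane("side",304.3,263.6,s).round(4))
# triangulate
def ray(n,u,v):
    K,R,t=cal(n);d=R.T@np.linalg.inv(K)@[u,v,1];return -R.T@t,d/np.linalg.norm(d)
print("top sleeve .111",plane("top",360.5,212.3,.111).round(4),"pin .116",plane("top",361.6,210.3,.116).round(4),"hub .075",plane("top",240+(692-396)/2.8,185+122/2.8,.072).round(4),"side hub",plane("side",210+236/3.3,160+350/3.3,.075).round(4))
w=cloud("side",D['d']);q=w[257:272,301:308].reshape(-1,3);print(np.nanmedian(q,0))
w=cloud("top",D['e']);q=w[205:220,352:368].reshape(-1,3);q=q[q[:,2]>.1];print(len(q),np.median(q,0))
```

```text
side (250, 280, 296, 312)
[ 0  0  4 19 21 21 20 19 19 20 20 22 19  1  0  0] [ 0  0  0  0  2  5  8 11 10 10 10 10 10 10 10 10 10 10 10 10 11 11 11 11
  8  7  0  0  0  0]
303.42439024390245 265.0780487804878
top (203, 222, 350, 370)
[0 0 0 0 0 3 5 8 8 5 5 4 2 1 2 0 0 0 0 0] [0 0 0 0 0 2 1 2 2 4 5 9 8 6 4 0 0 0 0]
358.5813953488372 213.72093023255815
side 0.082 [ 0.5561 -0.1839  0.082 ]
side 0.088 [ 0.553  -0.1914  0.088 ]
side 0.094 [ 0.5499 -0.1988  0.094 ]
top sleeve .111 [ 0.5499 -0.1883  0.111 ] pin .116 [ 0.5542 -0.1905  0.116 ] hub .075 [ 0.5129 -0.1539  0.072 ] side hub [ 0.5118 -0.1674  0.075 ]
[ 0.54850338 -0.20071866  0.09435406]
64 [ 0.55283947 -0.18914162  0.11255794]
```

```bash
python3 -m crank '[[0.3,-15,2,0,0],[0.3,-40,5,0,0],[0.3,-70,8,0,0],[0.3,-100,12,0,0],[0.3,-130,15,0,0],[0.3,-160,19,0,0],[0.3,-190,22,0,0],[0.3,-215,25,0,0],[0.3,-231,27,0,0],[0.3,-231,27,0,0],[0.3,-231,27,0,0]]' 15
python3 - <<'E'
from h import *
p,d=vision.read_camera("side");s=telemetry.observe();print(s['tool_pos'],s['tool_rot'],s['opening'],s['qpos'])
cv2.imwrite("pics/e.png",cv2.resize(p[150:300,220:370],None,fx=3.3,fy=3.3,interpolation=3)[:,:,::-1])
t=s['tool_pos'];print((proj("side",[t[0],t[1],.181-.0])-[220,150])*3.3,(proj("side",[t[0],t[1],.111])-[220,150])*3.3)
E
```

```text
time: 7.82
tool_pos: [0.552, -0.1901, 0.3399]
tool_rot: [-3.14, -0.002, 1.569]
contact_force: [-0.3, -0.6, 1.6]
opening: 0.0598
grip_force: 0.0
[ 0.55204797 -0.18923818  0.34018165] [-3.13994463e+00 -1.53247456e-03  1.57067456e+00] 0.0595087696545401 [-4.61686954e-01  5.04297833e-01  1.45199057e+00  6.88100997e-04
  1.18746239e+00 -4.61824495e-01]
[278.58759233 246.23372771] [276.22771441 343.03642973]
```

View pics/e.png

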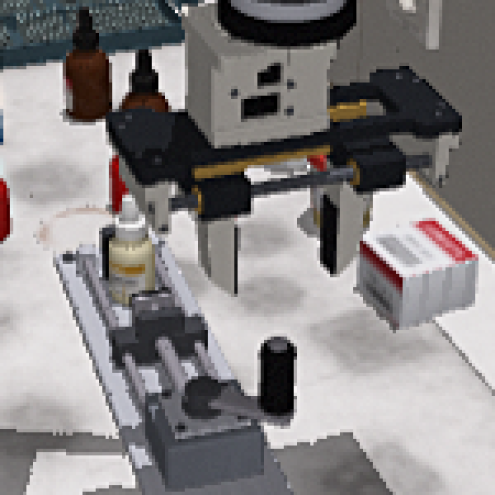

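The open fingers straddle the sleeve (278,342 in the crop), and the predicted point (276,343) agrees. Descending and gripping.

```bash
python3 -m crank '[[0.3,0,0,20,0],[0.3,0,0,45,0],[0.3,0,0,68,0],[0.3,0,0,82,0],[0.3,0,0,88,0],[0.3,0,0,88,0],[-1,0,0,88,0],[-1,0,0,88,0],[-1,0,0,88,0],[-1,0,0,88,0],[-1,0,0,88,0],[-1,0,0,88,0]]' 35
python3 -m crank '[[-1,0,0,0,0],[-1,0,0,0,0],[-1,0,0,0,0]]' 35
```

```text
time: 8.87
tool_pos: [0.5523, -0.19, 0.2534]
tool_rot: [3.141, 0.0, 1.571]
contact_force: [-0.4, 0.4, 0.1]
opening: 0.0241
grip_force: 0.0
time: 9.12
tool_pos: [0.5521, -0.1901, 0.2533]
tool_rot: [-3.141, -0.0, 1.571]
contact_force: [-3.4, -0.0, 3.7]
opening: 0.0214
grip_force: 35.0
```

```bash
cat > arc.py <<'E'
import sys,numpy as np
cx,cy,th0,step,n=map(float,sys.argv[1:6]);r=float(sys.argv[6]) if len(sys.argv)>6 else 50
th=th0-step*np.arange(int(n)+1);x=cx*1e3+r*np.cos(th);y=cy*1e3+r*np.sin(th)
print([[round(b-y[0],1),round(a-x[0],1)] for a,b in zip(x,y)][1:],"end th",th[-1])
E
python3 arc.py .5158 -.1557 -.758 .08 12
```

```text
[[np.float64(-2.8), np.float64(-2.9)], [np.float64(-5.3), np.float64(-5.9)], [np.float64(-7.6), np.float64(-9.2)], [np.float64(-9.7), np.float64(-12.7)], [np.float64(-11.4), np.float64(-16.3)], [np.float64(-12.9), np.float64(-20.0)], [np.float64(-14.0), np.float64(-23.8)], [np.float64(-14.9), np.float64(-27.7)], [np.float64(-15.4), np.float64(-31.7)], [np.float64(-15.6), np.float64(-35.7)], [np.float64(-15.5), np.float64(-39.7)], [np.float64(-15.1), np.float64(-43.6)]] end th -1.718
```

```bash
python3 -m crank '[[-1,-2.8,-2.9,0,0],[-1,-5.3,-5.9,0,0],[-1,-7.6,-9.2,0,0]]' 35|grep -v rot; python3 -m crank '[[-1,-2,-3.5,0,0],[-1,-3.8,-7,0,0],[-1,-5.3,-10.8,0,0]]' 35|grep -v rot; python3 -m crank '[[-1,-1.1,-3.8,0,0],[-1,-2,-7.7,0,0],[-1,-2.5,-11.7,0,0]]' 35|grep -v rot;python3 -m crank '[[-1,-0.2,-4,0,0],[-1,-0.1,-8,0,0],[-1,0.3,-11.9,0,0]]' 35
```

```text
time: 9.37
tool_pos: [0.5442, -0.1967, 0.2533]
contact_force: [6.4, 6.1, 0.2]
opening: 0.0212
grip_force: 35.0
time: 9.62
tool_pos: [0.5337, -0.2025, 0.2534]
contact_force: [8.8, 4.6, -1.7]
opening: 0.0211
grip_force: 35.0
time: 9.87
tool_pos: [0.5222, -0.2055, 0.2534]
contact_force: [9.4, 0.6, -3.9]
opening: 0.0215
grip_force: 35.0
time: 10.12
tool_pos: [0.5103, -0.2059, 0.2534]
tool_rot: [3.135, 0.003, 1.57]
contact_force: [9.1, -2.3, -5.4]
opening: 0.0214
grip_force: 35.0
```

```bash
for t in -1.718 -2.678 -3.638; do python3 arc.py .5158 -.1557 $t .08 12 | sed 's/np.float64(\([-0-9.]*\))/\1/g'; done
```

```text
[[0.7, -3.9], [1.8, -7.8], [3.2, -11.5], [4.8, -15.2], [6.8, -18.7], [9.0, -22.0], [11.5, -25.2], [14.2, -28.1], [17.1, -30.8], [20.3, -33.3], [23.6, -35.5], [27.1, -37.4]] end th -2.678
[[3.6, -1.6], [7.4, -3.0], [11.3, -4.0], [15.2, -4.8], [19.2, -5.2], [23.2, -5.3], [27.2, -5.0], [31.1, -4.5], [35.0, -3.6], [38.9, -2.5], [42.6, -1.0], [46.2, 0.8]] end th -3.638
[[3.4, 2.0], [6.7, 4.4], [9.8, 6.9], [12.6, 9.7], [15.2, 12.7], [17.6, 16.0], [19.7, 19.4], [21.5, 22.9], [23.1, 26.6], [24.3, 30.4], [25.2, 34.3], [25.9, 38.3]] end th -4.598
```

```bash
python3 -m crank '[[-1,0.7,-3.9,0,0],[-1,1.8,-7.8,0,0],[-1,3.2,-11.5,0,0],[-1,4.8,-15.2,0,0],[-1,6.8,-18.7,0,0],[-1,9,-22,0,0],[-1,11.5,-25.2,0,0],[-1,14.2,-28.1,0,0],[-1,17.1,-30.8,0,0],[-1,20.3,-33.3,0,0],[-1,23.6,-35.5,0,0],[-1,27.1,-37.4,0,0]]' 35
python3 -m crank '[[-1,3.6,-1.6,0,0],[-1,7.4,-3,0,0],[-1,11.3,-4,0,0],[-1,15.2,-4.8,0,0],[-1,19.2,-5.2,0,0],[-1,23.2,-5.3,0,0]]' 35
```

```text
time: 11.12
tool_pos: [0.4713, -0.1802, 0.2534]
tool_rot: [3.14, 0.005, 1.571]
contact_force: [-4.3, -13.7, 1.7]
opening: 0.0215
grip_force: 35.0
time: 11.62
tool_pos: [0.4652, -0.1562, 0.2533]
tool_rot: [-3.14, 0.003, 1.571]
contact_force: [-8.9, -8.6, 4.7]
opening: 0.0211
grip_force: 35.0
```

```bash
python3 - <<'E'
import numpy as np
from scipy.optimize import least_squares as L
P=np.array([[.5521,-.1901],[.5442,-.1967],[.5337,-.2025],[.5222,-.2055],[.5103,-.2059],[.4713,-.1802],[.4652,-.1562]])
for r in(None,.05):
    f=lambda q:np.hypot(P[:,0]-q[0],P[:,1]-q[1])-(r or q[2]);s=L(f,[.515,-.155,.05]);print(s.x,f(s.x).round(4))
c=s.x[:2]
print(np.arctan2(*(P-c)[:,::-1].T))
E
python3 arc.py .5146 -.1558 -3.158 .08 6 51| sed 's/np.float64(\([-0-9.]*\))/\1/g'
```

```text
[ 0.5152327  -0.1559738   0.05009399] [ 0.0001 -0.0001 -0.     -0.0001  0.0001  0.0001 -0.0001]
[ 0.5151881  -0.15609341  0.05      ] [ 0.0002 -0.0001 -0.     -0.0001  0.      0.0001 -0.    ]
[-0.74445416 -0.95042957 -1.19123284 -1.42981554 -1.66862476 -2.63930715
 -3.13946043]
[[4.1, 0.2], [8.1, 0.8], [12.1, 1.7], [16.0, 2.9], [19.8, 4.4], [23.5, 6.1]] end th -3.638
```

```bash
for t in -3.16 -3.64 -4.12 -4.6 -5.08 -5.56; do python3 arc.py .5152 -.1560 $t .08 6 50.1| sed 's/np.float64(\([-0-9.]*\))/\1/g'; done
```

```text
[[4.0, 0.2], [8.0, 0.8], [11.9, 1.7], [15.7, 2.8], [19.4, 4.3], [23.0, 6.1]] end th -3.64
[[3.4, 2.1], [6.7, 4.4], [9.8, 7.0], [12.6, 9.8], [15.2, 12.8], [17.6, 16.0]] end th -4.12
[[2.1, 3.4], [3.9, 7.0], [5.5, 10.7], [6.7, 14.5], [7.6, 18.4], [8.2, 22.4]] end th -4.6
[[0.3, 4.0], [0.3, 8.0], [-0.1, 12.0], [-0.8, 15.9], [-1.7, 19.8], [-3.0, 23.6]] end th -5.08
[[-1.6, 3.7], [-3.5, 7.2], [-5.6, 10.6], [-8.0, 13.8], [-10.7, 16.8], [-13.6, 19.6]] end th -5.5600000000000005
[[-3.1, 2.5], [-6.4, 4.8], [-9.9, 6.8], [-13.5, 8.5], [-17.2, 9.9], [-21.1, 11.1]] end th -6.039999999999999
```

```bash
python3 -m crank '[[-1,4,-0.4,0,0],[-1,8,0.2,0,0],[-1,11.9,1.1,0,0],[-1,15.7,2.2,0,0],[-1,19.4,3.7,0,0],[-1,23,5.5,0,0]]' 35
python3 -m crank '[[-1,3.4,2.1,0,0],[-1,6.7,4.4,0,0],[-1,9.8,7,0,0],[-1,12.6,9.8,0,0],[-1,15.2,12.8,0,0],[-1,17.6,16,0,0]]' 35
```

```text
time: 12.12
tool_pos: [0.4709, -0.1327, 0.2533]
tool_rot: [-3.14, 0.002, 1.571]
contact_force: [-6.6, -6.2, 5.7]
opening: 0.0212
grip_force: 35.0
time: 12.62
tool_pos: [0.4869, -0.1149, 0.2532]
tool_rot: [-3.14, 0.001, 1.571]
contact_force: [-7.0, -6.1, 6.4]
opening: 0.0217
grip_force: 35.0
```

```bash
python3 -m crank '[[-1,2.1,3.4,0,0],[-1,3.9,7,0,0],[-1,5.5,10.7,0,0]]' 35 | grep -v rot
python3 -m crank '[[-1,1.2,3.8,0,0],[-1,2.1,7.7,0,0],[-1,2.7,11.7,0,0]]' 35 | grep -v rot
python3 - <<'E'
from h import *
p,d=vision.read_camera("side");cv2.imwrite("pics/f.png",cv2.resize(p[170:310,200:340],None,fx=3.5,fy=3.5,interpolation=3)[:,:,::-1]);print(telemetry.observe()['contact_force'])
E
```

```text
time: 12.87
tool_pos: [0.4975, -0.1094, 0.2532]
contact_force: [-7.6, -6.2, 6.6]
opening: 0.0213
grip_force: 35.0
time: 13.12
tool_pos: [0.509, -0.1066, 0.2532]
contact_force: [-8.6, -4.8, 7.9]
opening: 0.0213
grip_force: 35.0
[-7.42759799 -3.65932506  6.93139353]
```

View pics/f.png

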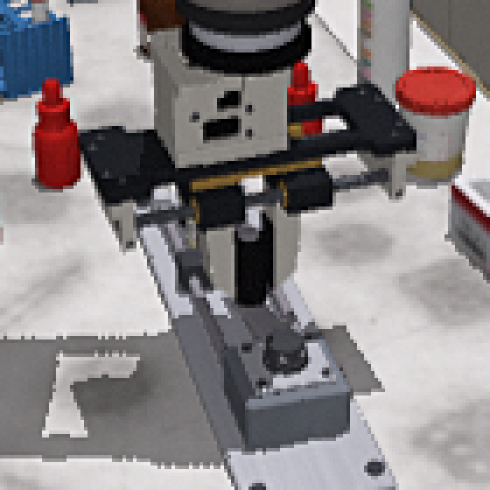

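The side view shows the sleeve held between the fingers (250,265), with the gripper now hiding the jaw. Free drag is still about 9 N. Going on in short arcs.

```bash
python3 -m crank '[[-1,0.3,4,0,0],[-1,0.3,8,0,0],[-1,-0.1,12,0,0]]' 35 | grep -v rot
python3 -m crank '[[-1,-0.7,3.9,0,0],[-1,-1.6,7.8,0,0],[-1,-2.9,11.6,0,0]]' 35 | grep -v rot
cat > f.py <<'E'
import sys,numpy as np
x,y,fx,fy=map(float,sys.argv[1:5]);t=np.arctan2(y+.156,x-.5152);d=np.array([np.sin(t),-np.cos(t)]);r=np.array([np.cos(t),np.sin(t)]);F=np.array([fx,fy])
print("th",round(t-2*np.pi*(t>-.744),3),"rad",round(-(t-2*np.pi*(t>-.744))-.744,3),"resist",round(-F@d,2),"radial",round(F@r,2))
E
```

```text
time: 13.42
tool_pos: [0.5208, -0.1066, 0.2532]
contact_force: [-8.9, -3.0, 8.3]
opening: 0.0212
grip_force: 35.0
time: 13.67
tool_pos: [0.5323, -0.1092, 0.2532]
contact_force: [-10.0, -1.7, 10.9]
opening: 0.0213
grip_force: 35.0
```

```bash
python3 -m crank '[[-1,-1.8,3.6,-0.3,0],[-1,-3.8,7.1,-0.5,0],[-1,-5.9,10.5,-0.7,0]]' 35 | tee o; python3 f.py $(grep tool_pos o|tr -d '[],'|awk '{print $2,$3}') $(grep contact o|tr -d '[],'|awk '{print $2,$3}')
python3 -m crank '[[-1,-2.4,3.2,0,0],[-1,-5.1,6.2,0,0]]' 35 | tee o; python3 f.py $(grep tool_pos o|tr -d '[],'|awk '{print $2,$3}') $(grep contact o|tr -d '[],'|awk '{print $2,$3}')
```

```text
time: 13.92
tool_pos: [0.5426, -0.1145, 0.2533]
tool_rot: [-3.136, -0.002, 1.571]
contact_force: [-9.7, 2.0, 5.1]
opening: 0.0214
grip_force: 35.0
th -5.296 rad 4.552 resist 9.2 radial -3.68
time: 14.08
tool_pos: [0.5489, -0.1194, 0.2533]
tool_rot: [-3.136, -0.003, 1.571]
contact_force: [-8.4, 4.9, 6.9]
opening: 0.0215
grip_force: 35.0
th -5.457 rad 4.713 resist 9.5 radial -2.09
```

```bash
F(){ tee o; python3 f.py $(grep tool_pos o|tr -d '[],'|awk '{print $2,$3}') $(grep contact o|tr -d '[],'|awk '{print $2,$3}'); }
python3 -m crank '[[-1,-2.9,2.8,0,0],[-1,-6,5.3,0,0]]' 35 | F
python3 -m crank '[[-1,-3.3,2.3,0,0],[-1,-6.8,4.3,0,0]]' 35 | F
```

```text
time: 14.25
tool_pos: [0.5543, -0.1251, 0.2533]
tool_rot: [-3.137, -0.003, 1.571]
contact_force: [-8.1, 5.2, 5.8]
opening: 0.0212
grip_force: 35.0
th -5.614 rad 4.87 resist 9.1 radial -3.13
time: 14.42
tool_pos: [0.5587, -0.1316, 0.2533]
tool_rot: [-3.137, -0.004, 1.571]
contact_force: [-6.7, 6.8, 5.9]
opening: 0.0214
grip_force: 35.0
th -5.772 rad 5.028 resist 9.21 radial -2.52
```

```bash
F(){ tee o|grep force; python3 f.py $(grep tool_pos o|tr -d '[],'|awk '{print $2,$3}') $(grep contact o|tr -d '[],'|awk '{print $2,$3}'); }
python3 -m crank '[[-1,-3.6,1.7,0,0],[-1,-7.4,3.1,0,0]]' 35 | F
for t in -5.96 -6.12 -6.28 -6.44 -6.60 -6.76; do python3 arc.py .5152 -.1560 $t .08 2 50.1| sed 's/np.float64(\([-0-9.]*\))/\1/g'; done
```

```text
contact_force: [-4.6, 9.6, 6.7]
grip_force: 35.0
th -5.929 rad 5.185 resist 10.6 radial -0.99
[[-3.8, 1.1], [-7.8, 1.9]] end th -6.12
[[-4.0, 0.5], [-8.0, 0.7]] end th -6.28
[[-4.0, -0.1], [-8.0, -0.6]] end th -6.44
[[-3.9, -0.8], [-7.8, -1.9]] end th -6.6000000000000005
[[-3.8, -1.4], [-7.4, -3.1]] end th -6.76
[[-3.5, -2.0], [-6.8, -4.2]] end th -6.92
```

```bash
F(){ tee o|grep force; python3 f.py $(grep tool_pos o|tr -d '[],'|awk '{print $2,$3}') $(grep contact o|tr -d '[],'|awk '{print $2,$3}'); }
python3 -m crank '[[-1,-3.8,1.1,0,0],[-1,-7.8,1.9,0,0]]' 35 | F
```

```text
contact_force: [-3.7, 12.2, 5.5]
grip_force: 35.0
th -6.083 rad 5.339 resist 12.69 radial -1.21
```

```bash
F(){ tee o|grep force; python3 f.py $(grep tool_pos o|tr -d '[],'|awk '{print $2,$3}') $(grep contact o|tr -d '[],'|awk '{print $2,$3}'); }
python3 -m crank '[[-1,-4,0.5,0,0]]' 35 | F
```

```text
contact_force: [-2.5, 13.1, 4.7]
grip_force: 35.0
th -6.161 rad 5.417 resist 13.31 radial -0.88
```

```bash
F(){ tee o|grep force; python3 f.py $(grep tool_pos o|tr -d '[],'|awk '{print $2,$3}') $(grep contact o|tr -d '[],'|awk '{print $2,$3}'); }
python3 -m crank '[[-1,0,0,0,0],[-1,0,0,0,0],[-1,0,0,0,0]]' 35 | F
python3 - <<'E'
from h import *
p,d=vision.read_camera("side");q,e=vision.read_camera("top")
a=cv2.resize(p[170:310,200:330],None,fx=3.2,fy=3.2,interpolation=3);b=cv2.resize(q[185:265,235:355],None,fx=3.1,fy=3.1,interpolation=3)
o=np.zeros((a.shape[0],a.shape[1]+b.shape[1],3),np.uint8);o[:,:a.shape[1]]=a;o[:b.shape[0],a.shape[1]:]=b;cv2.imwrite("pics/g.png",o[:,:,::-1]);print(o.shape)
E
```

```text
contact_force: [-1.5, 8.2, 3.9]
grip_force: 35.0
th -6.169 rad 5.425 resist 8.32 radial -0.55
(448, 788, 3)
```

View pics/g.png

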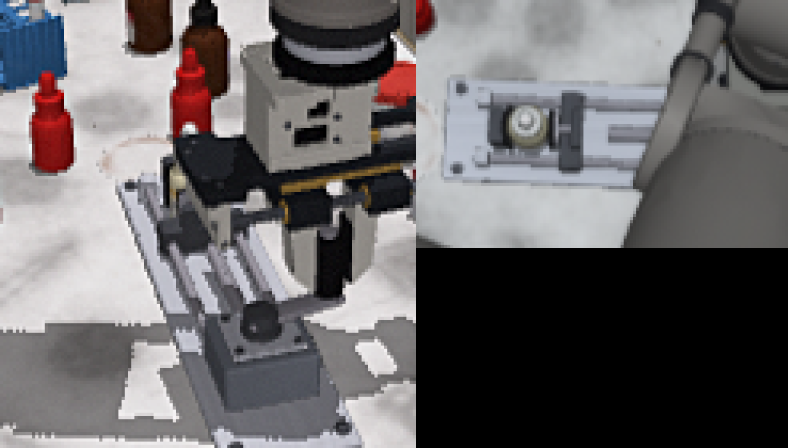

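The top view shows the bottle upright between V block and jaw pad (525,122), pad touching. The paused force is 8.3 N against 4–6 N free, so it is clamped at about half travel. Releasing.

```bash
python3 -m crank '[[-1,0.5,0,0,0],[-0.3,0.5,0,0,0],[0,0.5,0,0,0],[0.2,0.5,0,0,0],[0.2,0.5,0,0,0],[0.2,0.5,0,-15,0],[0.2,0.5,0,-40,0],[0.2,0.5,0,-70,0],[0.2,0.5,0,-100,0],[0.2,0.5,0,-120,0],[0.2,0.5,0,-120,0],[0.2,0.5,0,-120,0]]' 35
python3 - <<'E'
from h import *
p,d=vision.read_camera("side");q,e=vision.read_camera("top")
a=cv2.resize(p[170:310,200:330],None,fx=3.2,fy=3.2,interpolation=3);b=cv2.resize(q[185:265,235:355],None,fx=3.1,fy=3.1,interpolation=3)
o=np.zeros((a.shape[0],a.shape[1]+b.shape[1],3),np.uint8);o[:,:a.shape[1]]=a;o[:b.shape[0],a.shape[1]:]=b;cv2.imwrite("pics/i.png",o[:,:,::-1])
g=p.max(2)[245:285,270:330]<55;v,u=np.nonzero(g);print(u.mean()+270,v.mean()+245, proj("side",[.5649,-.1618,.088]))
E
```

```text
time: 16.18
tool_pos: [0.5653, -0.1517, 0.3748]
tool_rot: [3.139, 0.001, 1.571]
contact_force: [-0.2, 0.8, -0.1]
opening: 0.0552
grip_force: 0.0
292.10280373831773 260.82866043613706 [304.39365848 254.53042369]
```

View pics/i.png

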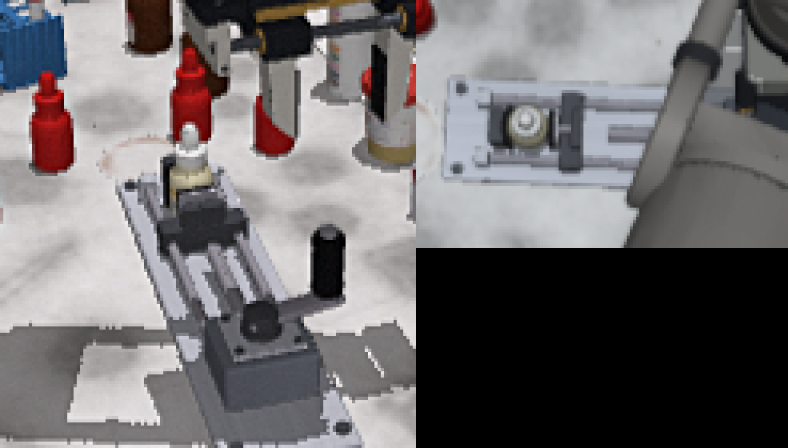

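The bottle is upright and clamped (190,170 side; 525,122 top). The sleeve stayed where I left it (328,262), and the gripper is clear of everything.

```bash
python3 -c "
from cell import ticket;print(ticket.hand_in())"
```

```text
the job is handed in; nothing more can be done
None
```

The job is handed in: the small dropper bottle stands upright against the V block, clamped at roughly half the spring travel (about 4 N extra felt on the handle), with the crank released and, as far as the views show, nothing else moved, at about 16 s on the robot's clock.

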